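# Turn the topping tumbler by its spokes until the filler neck is up

### The job

Get the topping tumbler ready for refilling: push its plain spokes with your fingertips, one after another, to rotate the drum until the wide capped filler neck points straight up, and leave it standing still like that. Do not touch the filler neck itself, and do not move the cake, the timer or the tape roll that stand around it.

Things in the scene. Friction and masses are not known exactly. Their poses are not given: they have to be found in the camera images.
- stand: white fixed stand: base plate 170 x 150 x 12 mm, upright 56 mm wide, 200 mm tall behind the drum (front face 50 mm behind the drum's middle). Origin on the table top straight below the drum's centre; z up; x along the level axle from drum to upright, away from the robot; y left as the robot sees it. The axle is 170 mm above the origin.
- drum (a joint): angle of the steel drum (110 mm diameter, 54 mm long) about its level axle, rad: 0 or 2 pi with the filler neck straight up, pi straight down; growing values turn it clockwise as seen from the robot (the neck goes from up towards the stand's -y). Starts at 1.75 to 4.53, turns freely either way, friction about 0.22 N m (2 N at a spoke), stays where it is left.
- neck: filler neck: a short steel tube 30 mm in diameter with a ribbed cap 42 mm in diameter and 20 mm high; wider and shorter than the spokes. Origin at the centre of the cap's outer face, 110 mm from the axle; its z points outward along the neck. Not to be touched.
- spoke1 (a point): centre of the end ball (22 mm) of the spoke 72 degrees clockwise from the neck as seen from the robot, 129 mm from the axle. Spokes: four plain steel rods 12 mm thick, outer end 140 mm from the axle; with the neck they stand round the drum 72 degrees apart, all in one plane square to the axle (stand's x = 0)
- spoke2 (a point): the same, for the spoke 144 degrees clockwise from the neck
- spoke3 (a point): the same, for the spoke 144 degrees anticlockwise from the neck
- spoke4 (a point): the same, for the spoke 72 degrees anticlockwise from the neck
- cake: plain ring cake, 78 x 81 x 34 mm, loose on the table to the right of the stand; origin at the centre of its underside; leave it where it is
- kitchen_timer: white kitchen timer, 70 x 66 x 21 mm, loose on the table behind the stand; origin at the centre of its underside; leave it where it is
- tape: roll of beige tape lying flat, 103 x 101 x 25 mm, loose on the table at the right; origin at the centre of its underside; leave it where it is

How it is judged:
By the outcome, as a careful person would: the job done as asked, in the order asked, and still so for the second after the job is handed in, with the robot touching nothing.
It also fails if it takes over 64 s, if anything falls off the work surface, if the arm or the gripper's body presses on something with over 40 N, if the wrist force passes 120 N, or if a joint passes its speed limit or range.

### The arm

A 6-joint arm with a two-finger parallel gripper is mounted at the origin on a cart in front of the work surface, level with it; the furniture and walls round the work are solid. World frame = base frame: x ahead of the robot, y to its left, z up, the work surface at z = 0. Lengths are in m, angles in rad, forces in N, time in s.
With the tool pointing down it reaches from about 0.25 to 0.775 m from the base axis. Payload 4 kg.
Tool frame: the origin (TCP) lies at the very end of the fingers, on their centre line; the grasp point (between the pads) lies 19 mm behind it (robot.hold_point_z is the distance from the TCP to the grasp point, in m); z points along the fingers, y is the line along which they close (so a half turn about z gives the same grasp; the last joint's range is limited). The gripper opens to 94 mm and grips with 3 to 60 N. Pads are 16 mm wide; open, the fingers measure 119 mm over their backs; the gripper's body (75 mm by 177 mm) begins 78 mm behind the grasp point.
Start: joints at [-1.347, 0.087, 1.371, -0, 1.684, -0.103], TCP at [0.177, -0.521, 0.181] pointing down, gripper open.
Joint ranges: [-3.1, 3.1], [-0.76, 2.03], [0.27, 2.55], [-1.08, 4.22], [0.17, 2.65], [-2.57, 2.57]. Speed limits (rad/s): [2.79, 2.79, 3.14, 3.14, 3.14, 3.14].

### API

Orientations are given as [roll, pitch, yaw] about the fixed x, y, z axes, in that order (R = Rz(yaw) Ry(pitch) Rx(roll)).
In Python, from bench import robot gives the robot as it stands.
- The arm moves only by the tool carry_out, never from a script. Its argument "steps" is a list of rows, each a list of 3 entries, a list of its own where there are three numbers: the shift along the tool's x, y, z in m, then the turn about the tool's z in units of 10 degrees (1.0 is 10 degrees), then the closure, from -1 (fully open) to 1 (shut). In form: [[[tx, ty, tz], roll, jaw], ...]. A call has 1 to 10 rows; each row is the pose to reach, as a shift and turn from the pose commanded when the call began, along the tool's axes at that moment; what a row does not reach only later rows make up. A row lasts 1/8 s, in which the tool goes at most 62.5 mm and 10.7 degrees, less where a joint would pass 70% of its speed; a pose out of reach is approached as far as the arm can. A call with a gripper value outside its range is refused whole. The fingers move at their own pace and stop on an object; the grip force is fixed at half the most. Time passes only in rows, so rows that repeat a pose let the fingers close. It gives the time, the measured TCP pose, the force, the opening and the grip force at its end, in the units of the state.
- robot.get_obs(): the state, without advancing time (a new reading comes with each control period).
- robot.snapshot(name): name is "side" or "top"; returns a dict with "image" (480x640x3 uint8, red, green, blue), "z_map" (480x640 float32, m along the optical axis (not along the pixel's ray), 0 where there is no reading), "mtx" (3x3 intrinsics, pixels), "R" (3x3) and "t" (3): a world point X has camera coordinates R X + t. Camera axes: x right, y down, z forward; pixel columns grow to the right and rows downward; lengths in m; the calibration is good to about 2 mm. A picture is of the moment at which its call begins.
- robot.close_job(): hands the job in; it is judged then, once.
The state is a dict: "time": time; "joint_positions": joint angles; "qvel": joint speeds; "joint_torque": joint torques, N m; "tool_pos": TCP position; "ee_rot": TCP orientation; "wrist_force": force on the tool from outside, world axes, zero at the start; "wrist_torque": the same for the moment, N m; "width": finger opening in m; "finger_force": force on a finger pad.
Only numpy, scipy, OpenCV 4.12 (cv2) and the standard library are available. Lean on these libraries where they do the work, as an engineer would, in place of code of your own. Each camera call takes 0.05 s, during which the arm holds its last target. There are 200 camera calls.

## Working session

There is one attempt and no reset: what is moved stays moved. The work goes in short steps, Python scripts to look and compute and a tool call to move; the robot and the scene stay as the last step left them, time stands still between calls to the robot, and variables do not carry over. Pictures are saved under pics/ and viewed, at most 10 in all, crops included, and the job is handed in when it is done.

Besides the shell and the picture viewer there is one more tool, called after "Call:" by a JSON object that holds its "op" and its "data". carry_out: Moves the arm, as the interface text tells. Its arguments: {"type":"object","properties":{"steps":{"type":"array","items":{"type":"array"}}},"required":["steps"]}

```bash
mkdir -p pics
cat > h.py <<'E'
import numpy as np,cv2
from bench import robot
def snap(n,f=None):
    s=robot.snapshot(n)
    if f: cv2.imwrite('pics/'+f,s['image'][:,:,::-1])
    return s
def cloud(s):
    z=s['z_map'];v,u=np.mgrid[:480,:640];K=s['mtx']
    P=np.stack([(u-K[0,2])/K[0,0]*z,(v-K[1,2])/K[1,1]*z,z],-1)
    W=(P-s['t'])@s['R']; W[z==0]=np.nan
    return W
E
python3 - <<'E'
from h import *
for n in('side','top'):
    s=snap(n,n+'0.png'); print(n,-s['R'].T@s['t'],s['R'][2]); np.save(n+'.npy',cloud(s))
o=robot.get_obs();print({k:np.round(v,3) for k,v in o.items()})
E
```

```text
side [ 0.33457022 -1.2242992   0.81771835] [ 0.19346551  0.78528479 -0.5881317 ]
top [ 0.51679599 -0.36551552  1.34485584] [ 0.06041476  0.00973451 -0.99812589]
{'time': np.float64(0.1), 'joint_positions': array([-1.347,  0.088,  1.372,  0.   ,  1.684, -0.103]), 'qvel': array([ 0.001,  0.   , -0.003,  0.   , -0.001,  0.002]), 'joint_torque': array([ 2.0000e-03, -3.4125e+01, -3.0330e+01,  7.2000e-02,  3.0000e-02,
       -0.0000e+00]), 'tool_pos': array([ 0.176, -0.52 ,  0.18 ]), 'ee_rot': array([-3.14 , -0.   ,  0.327]), 'wrist_force': array([ 0.742,  0.118, -0.369]), 'wrist_torque': array([-0.064,  0.008,  0.036]), 'finger_force': np.float64(0.0), 'width': np.float64(0.094)}
```

View pics/side0.png

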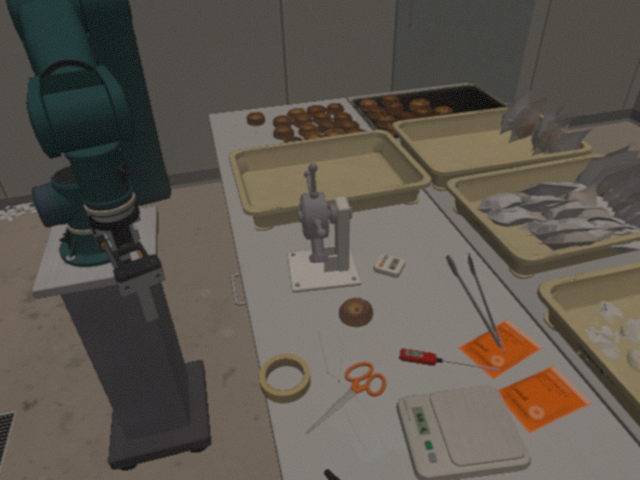

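View pics/top0.png

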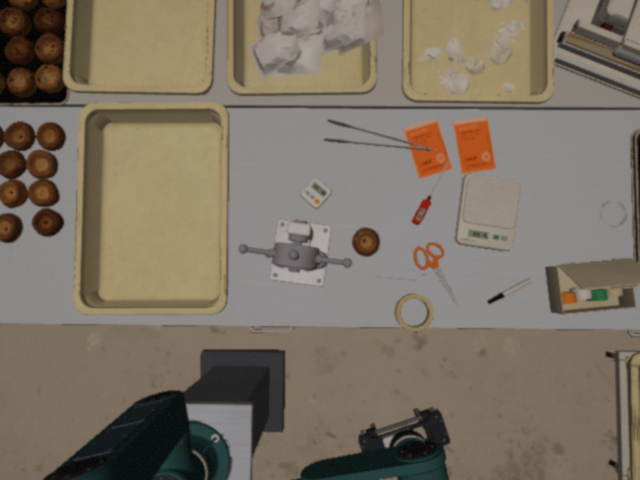

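The side view shows the stand with its base at (322,268), a spoke pointing up at (311,170), and the drum at (315,215). The top view shows the base plate at (300,255), with spoke balls at (243,248) and (348,263) and one pointing up near (293,255). The cake is at (366,241), the timer at (316,193) and the tape at (413,313).

Run:
```python
from h import *
T=np.load('top.npy');S=np.load('side.npy')
it=cv2.imread('pics/top0.png');
# base plate by height, in window
w=np.zeros((480,640),bool);w[205:300,255:345]=1
m=w&(T[...,2]>.006)&(T[...,2]<.02)&(it.min(2)>140)
p=T[m][:,:2].astype(np.float32);r=cv2.minAreaRect(p*1000);print('plate',m.sum(),r)
for n,(u,v) in dict(L=(243,248),R=(348,263),C=(293,255),cake=(366,241),tape=(413,300),timer=(316,193)).items(): 
    q=T[v-3:v+4,u-3:u+4].reshape(-1,3);print(n,np.nanmedian(q,0).round(3),np.nanmax(q[:,2]).round(3))
# all points above 50mm near the stand
A=[]
for X,nm in((T,'t'),(S,'s')):
    q=X.reshape(-1,3);c=np.array(r[0])/1000
    k=(np.linalg.norm(q[:,:2]-c,axis=1)<.19)&(q[:,2]>.03)&(q[:,2]<.4);print(nm,k.sum());A.append(q[k])
np.save('near.npy',np.vstack(A))
a=cv2.resize(it[190:290,230:390],None,fx=3,fy=3,interpolation=2)
b=cv2.resize(cv2.imread('pics/side0.png')[150:295,270:380],None,fx=3,fy=3,interpolation=2)
h=np.zeros((435,810,3),np.uint8);h[:300,:480]=a;h[:435,480:]=b;cv2.imwrite('pics/c1.png',h[:,:800])
```

```text
plate 1254 ((584.5505981445312, -292.6757507324219), (165.39993286132812, 233.9348602294922), 74.30522918701172)
L [ 0.566 -0.168  0.221] 0.226
R [ 0.534 -0.411  0.213] 0.219
C [ 0.548 -0.29   0.306] 0.311
cake [ 0.598 -0.468  0.016] 0.022
tape [ 0.437 -0.597  0.   ] 0.029
timer [ 0.728 -0.33   0.017] 0.022
t 2267
s 3295
```

View pics/c1.png

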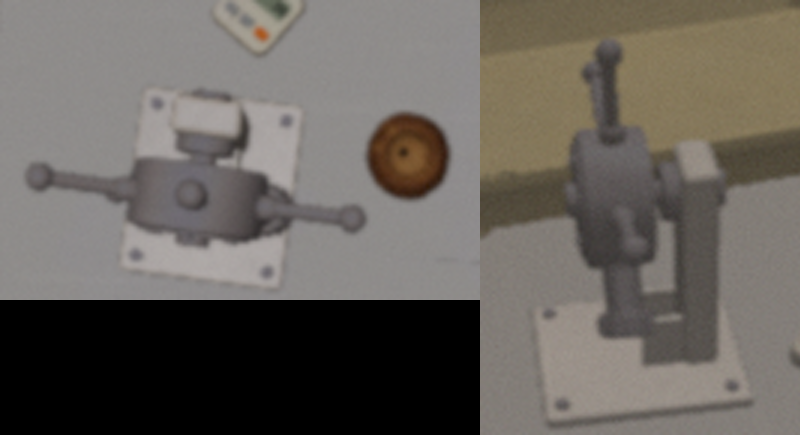

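The crop shows spokes pointing up, left and right, each about 18° above level for the side ones. The thick capped neck is below the drum, on the right. I'll check the neck's side and the angle numerically before moving.

```bash
cat >> h.py <<'E'
O=np.array([.550,-.290,0]);ys=np.array([.1305,.9914,0]);xs=np.array([.9914,-.1305,0])
def loc(q): q=q-O; return np.stack([q@xs,q@ys,q[...,2]],-1)
E
python3 - <<'E'
from h import *
q=loc(np.load('near.npy'));k=(abs(q[:,0])<.035)&(q[:,2]>.035);q=q[k]
r=np.hypot(q[:,1],q[:,2]-.17);a=np.degrees(np.arctan2(-q[:,1],q[:,2]-.17))
for lo,hi in((.065,.095),(.095,.112),(.118,.145)):
    h,_=np.histogram(a[(r>lo)&(r<hi)],np.arange(-180,181,10));print(lo,[(int(-180+10*i),int(n)) for i,n in enumerate(h) if n])
for c in(-72,0,72):
    s=(r>.118)&(r<.145)&(abs(a-c)<15);print(c,np.median(a[s]),q[s].mean(0),s.sum())
E
```

```text
0.065 [(-80, 29), (-70, 67), (-10, 7), (0, 66), (60, 41), (70, 52), (130, 134), (140, 92)]
0.095 [(-180, 1), (-170, 1), (-80, 13), (-70, 48), (-10, 2), (0, 32), (60, 9), (70, 39), (130, 101), (140, 51), (170, 1)]
0.118 [(-180, 16), (-170, 11), (-150, 2), (-140, 7), (-80, 22), (-70, 103), (-10, 47), (0, 112), (60, 44), (70, 102), (170, 39)]
-72 -68.29801692804203 [-0.00216228  0.12169269  0.21804057] 125
0 1.536854721053069 [-0.00116032 -0.00282491  0.30288135] 159
72 71.19340952672346 [-1.30593852e-04 -1.23253816e-01  2.10831377e-01] 146
```

Call:
{"op": "carry_out", "data": {"steps": [[[0,0,-0.06],0,1],[[0,0,-0.12],-1,1],[[0.02,0,-0.18],-2,1],[[0.07,-0.01,-0.18],-3,1],[[0.13,-0.015,-0.18],-4,1],[[0.19,-0.02,-0.18],-5,1],[[0.25,-0.03,-0.18],-6,1],[[0.31,-0.035,-0.18],-6.38,1],[[0.36,-0.04,-0.18],-6.38,1],[[0.401,-0.046,-0.18],-6.38,1]]}}

```text
time: 1.35
tool_pos: [0.5433, -0.3473, 0.36]
ee_rot: [-3.14, -0.001, 1.442]
wrist_force: [-0.1, -0.5, -0.9]
width: 0.0003
finger_force: 0.0
```

Confirmed: the neck is at about 145° clockwise (lower right), so the drum must turn anticlockwise by about 145°. I'll push the top spoke left, then do the same with the next one.

Call:
{"op": "carry_out", "data": {"steps": [[[0,0,0.05],0,1],[[0,0,0.09],0,1],[[0.023,0,0.088],0,1],[[0.036,0,0.086],0,1],[[0.05,0,0.085],0,1],[[0.061,0,0.086],0,1],[[0.071,0,0.087],0,1],[[0.084,0,0.09],0,1],[[0.097,0,0.096],0,1],[[0.11,0,0.104],0,1]]}}

```text
time: 2.6
tool_pos: [0.5558, -0.2386, 0.256]
ee_rot: [-3.14, -0.0, 1.44]
wrist_force: [0.5, -1.8, 1.8]
width: 0.0006
finger_force: 0.9
```

Call:
{"op": "carry_out", "data": {"steps": [[[0.01,0,0.008],0,1],[[0.019,0,0.017],0,1],[[0.028,0,0.028],0,1],[[0.034,0,0.038],0,1],[[0.038,0,0.048],0,1],[[0.038,0,0.048],0,1],[[0.038,0,0],0,1],[[0.038,0,-0.05],0,1],[[0.038,0,-0.1],0,1],[[0.038,0,-0.1],0,1]]}}

```text
time: 3.85
tool_pos: [0.5618, -0.2027, 0.3626]
ee_rot: [3.132, 0.003, 1.44]
wrist_force: [0.1, 0.1, 0.6]
width: 0.0004
finger_force: 0.0
```

```bash
cat >> h.py <<'E'
def meas(f):
    Q=[]
    for n in('top','side'):
        Q.append(loc(cloud(snap(n,n+f))).reshape(-1,3))
    q=np.vstack(Q);q=q[(abs(q[:,0])<.035)&(q[:,2]>.035)&(q[:,2]<.4)]
    r=np.hypot(q[:,1],q[:,2]-.17);a=np.degrees(np.arctan2(-q[:,1],q[:,2]-.17))
    for lo,hi in((.065,.095),(.095,.112),(.118,.145)):
        h,_=np.histogram(a[(r>lo)&(r<hi)],np.arange(-180,181,10));print(lo,[(int(-180+10*i),int(n)) for i,n in enumerate(h) if n>3])
    for c in(-72,0,72):
        s=(r>.118)&(r<.145)&(abs(a-c)<18)
        if s.any(): print(c,np.median(a[s]),q[s].mean(0),s.sum())
    s=(r>.085)&(r<.115)&(abs(a)<18)
    if s.any(): print('up',np.median(a[s]),q[s].mean(0),s.sum())
E
python3 -c "
from h import *
meas('1.png');print(robot.get_obs()['tool_pos'])"
```

```text
0.065 [(-70, 27), (-60, 84), (0, 19), (10, 64), (60, 5), (70, 199), (80, 17), (150, 42)]
0.095 [(-70, 15), (-60, 41), (10, 24), (70, 211), (80, 162), (90, 47), (150, 34)]
0.118 [(-180, 35), (-170, 12), (-140, 5), (-130, 11), (-70, 5), (-60, 53), (0, 50), (10, 113), (150, 62), (160, 6), (170, 46)]
-72 -57.59951792517811 [-0.0040035   0.10870588  0.23846677] 58
0 11.582896764279091 [-0.00078818 -0.02628913  0.30030271] 163
up 12.722181920492476 [-0.00216482 -0.02149652  0.26690873] 56
[ 0.56096569 -0.20223068  0.35697236]
```

View pics/side1.png

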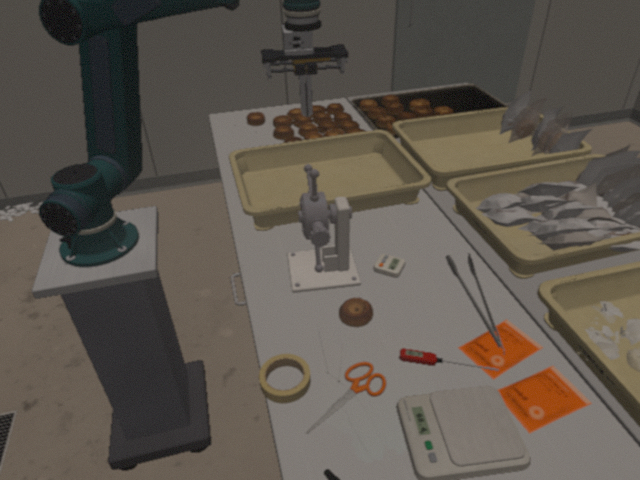

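The side view shows the drum partway round, with the second spoke near the top at (311,172) and the finger above and clear. Measured: spoke4 is at +12°, so the first push gave about 62°. Cake, timer and tape are unmoved.

Call:
{"op": "carry_out", "data": {"steps": [[[-0.05,0,0],0,1],[[-0.11,0,0],0,1],[[-0.16,0,0],0,1],[[-0.16,0,0.04],0,1],[[-0.16,0,0.081],0,1],[[-0.15,0,0.081],0,1],[[-0.138,0,0.081],0,1],[[-0.126,0,0.081],0,1],[[-0.114,0,0.081],0,1],[[-0.104,0,0.081],0,1]]}}

```text
time: 5.2
tool_pos: [0.5482, -0.3054, 0.2817]
ee_rot: [3.134, 0.006, 1.44]
wrist_force: [-0.8, -2.7, 8.3]
width: 0.0002
finger_force: 4.0
```

```bash
python3 -c "
from h import *
meas('2.png');o=robot.get_obs();print(o['tool_pos'],o['ee_rot'],o['wrist_force'],o['joint_positions'],loc(o['tool_pos']))
s=cv2.imread('pics/side2.png')[60:290,250:390];t=cv2.imread('pics/top2.png')[190:310,220:380]
h=np.zeros((460,640,3),np.uint8);h[:460,:280]=cv2.resize(s,None,fx=2,fy=2);h[:240,300:620]=cv2.resize(t,None,fx=2,fy=2);cv2.imwrite('pics/c2.png',h)"
```

```text
0.065 [(-80, 7), (-70, 14), (-10, 13), (0, 56), (50, 7), (60, 62), (70, 14), (140, 64)]
0.095 [(-80, 5), (-70, 14), (-10, 4), (0, 30), (50, 5), (60, 227), (70, 194), (80, 37), (140, 38)]
0.118 [(-180, 33), (-170, 13), (-80, 14), (-70, 32), (0, 48), (140, 65), (170, 47)]
-72 -68.8353164209831 [-0.0053834   0.11856492  0.21550417] 46
0 4.024242151026153 [-0.00354442 -0.01299714  0.301637  ] 53
up 1.904541121562993 [-0.00257431 -0.00305282  0.27015027] 60
[ 0.54845759 -0.30425292  0.28172474] [3.13380364 0.00438366 1.44168545] [ 0.00745195 -1.33425612  6.17954415] [-5.96601130e-01  2.62070477e-01  9.71629265e-01 -4.25833773e-04
  1.89896415e+00 -4.67646379e-01] [ 0.00033086 -0.01433163  0.28172474]
```

View pics/c2.png

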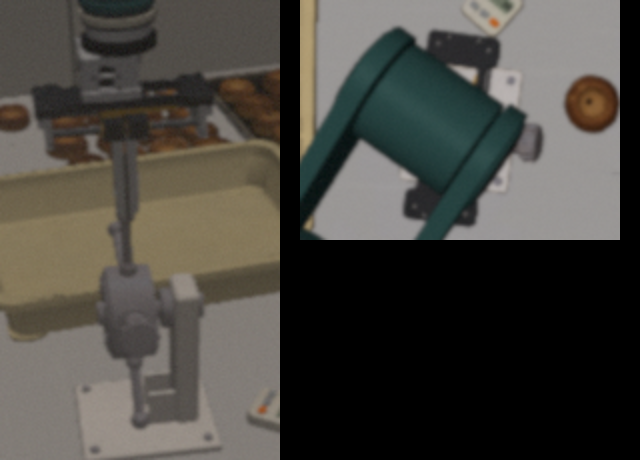

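The crop shows the closed finger against the right side of the top spoke, with the neck at the right. The arm yields a few mm under load, which explains the short first push. I'll keep pushing.

Call:
{"op": "carry_out", "data": {"steps": [[[0.014,0,0.004],0,1],[[0.028,0,0.007],0,1],[[0.042,0,0.01],0,1],[[0.055,0,0.015],0,1],[[0.068,0,0.025],0,1],[[0.08,0,0.035],0,1],[[0.089,0,0.045],0,1],[[0.097,0,0.055],0,1],[[0.102,0,0.063],0,1],[[0.102,0,0.063],0,1]]}}

```text
time: 6.55
tool_pos: [0.5601, -0.2033, 0.2119]
ee_rot: [-3.139, -0.001, 1.441]
wrist_force: [-0.4, -0.0, -1.1]
width: 0.0003
finger_force: 0.0
```

```bash
python3 -c "
from h import *
meas('3.png');o=robot.get_obs();print(o['tool_pos'],o['ee_rot'],o['wrist_force'],loc(o['tool_pos']))
s=cv2.imread('pics/side3.png')[60:290,250:390];t=cv2.imread('pics/top3.png')[190:310,220:380]
h=np.zeros((460,640,3),np.uint8);h[:460,:280]=cv2.resize(s,None,fx=2,fy=2);h[:240,300:620]=cv2.resize(t,None,fx=2,fy=2);cv2.imwrite('pics/c3.png',h)"
```

```text
0.065 [(-70, 4), (-60, 46), (10, 27), (20, 75), (80, 98), (150, 39), (160, 6)]
0.095 [(-60, 11), (-50, 44), (-10, 4), (0, 190), (10, 284), (20, 118), (80, 56), (150, 31), (160, 4)]
0.118 [(-180, 24), (-170, 11), (-50, 17), (-40, 127), (80, 133), (150, 58), (160, 5), (170, 51)]
72 83.90912679167413 [-0.00042801 -0.12866214  0.18277718] 133
up 10.596366522375444 [-0.00101436 -0.01898547  0.27515764] 432
[ 0.56024756 -0.20394764  0.21247373] [-3.14015581e+00 -1.12585068e-04  1.44007582e+00] [ 0.14119439 -0.01622089 -0.01991661] [-0.0010704   0.08664961  0.21247373]
```

View pics/c3.png

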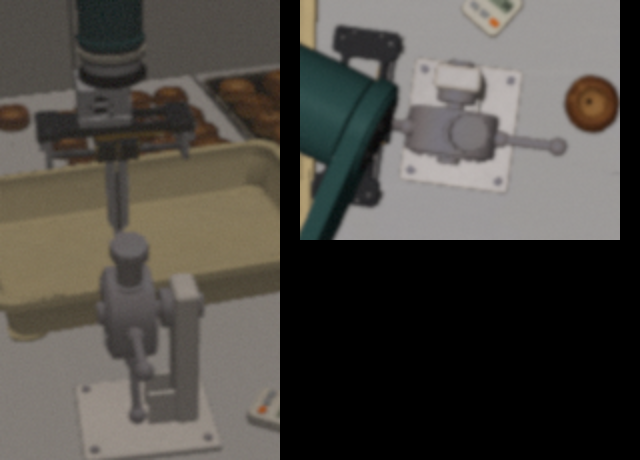

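The crop shows the capped neck almost up, leaning about 11° right, and the finger behind it. The finger tip and spoke4 positions don't quite agree, so I'll check by projecting them into a close crop.

```bash
python3 -c "
from h import *
C=[]
for n in('side','top'):
    s=snap(n);im=np.ascontiguousarray(s['image'][:,:,::-1])
    def pj(x,y,z):
        c=s['R']@(O+x*xs+y*ys+np.array([0,0,z]))+s['t'];p=s['mtx']@c;return p[:2]/p[2]
    o=pj(0,0.03,.2);u,v=(o-[50,50]).astype(int);cr=cv2.resize(im[v:v+100,u:u+100],None,fx=4,fy=4,interpolation=2)
    L=loc(robot.get_obs()['tool_pos'])
    def mark(p,c): cv2.circle(cr,tuple(((p-[u,v])*4).astype(int)),3,c,-1)
    mark(pj(*L),(0,0,255));mark(pj(0,0,.17),(255,0,0))
    for a in(60,72): 
        a=np.radians(a);mark(pj(0,.129*np.sin(a),.17+.129*np.cos(a)),(0,255,0))
    C.append(cr)
cv2.imwrite('pics/c4.png',np.hstack(C));print(L)"
```

```text
[-0.00088205  0.08642832  0.21289437]
```

View pics/c4.png

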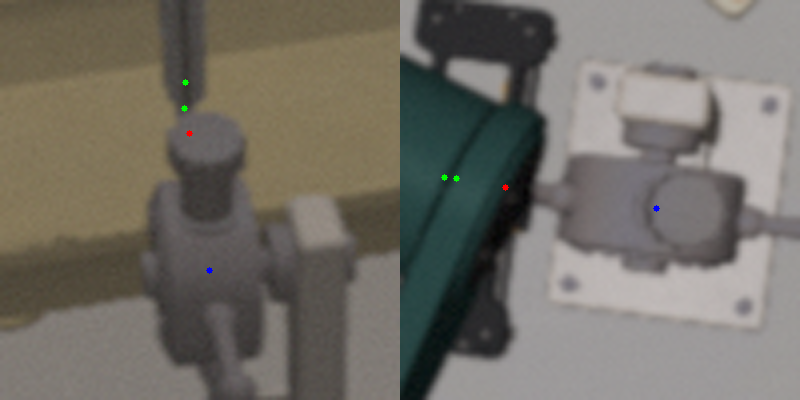

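In the close crop, the tip (red) sits beside spoke4, hidden behind the neck in the side view. The cap leans right in the top view, at about (688,205) against the axle at (656,208). A small further push will show whether the finger is in contact.

Call:
{"op": "carry_out", "data": {"steps": [[[0.002,0,0.006],0,1],[[0.003,0,0.012],0,1],[[0.003,0,0.012],0,1]]}}

```text
time: 7.12
tool_pos: [0.5609, -0.2007, 0.2007]
ee_rot: [-3.141, -0.0, 1.44]
wrist_force: [0.6, -0.1, 0.4]
width: 0.0008
finger_force: 0.3
```

```bash
python3 -c "
from h import *
meas('5.png');o=robot.get_obs();print(o['wrist_force'],loc(o['tool_pos']))"
```

```text
0.065 [(-70, 37), (-60, 16), (0, 6), (10, 99), (20, 5), (70, 82), (80, 17), (140, 7), (150, 52)]
0.095 [(-60, 13), (-50, 33), (-10, 62), (0, 256), (10, 240), (20, 6), (70, 47), (80, 7), (150, 32), (170, 4)]
0.118 [(-180, 31), (-170, 15), (-50, 42), (-40, 106), (70, 101), (80, 41), (140, 16), (150, 54), (160, 5), (170, 48)]
72 78.47976545906329 [-0.00043228 -0.1269911   0.19474338] 142
up 8.053273884258488 [-0.0011841  -0.01466549  0.27538546] 551
[-0.38338065 -0.08719561  1.21164024] [-0.00097714  0.08974948  0.20083134]
```

Contact is good: 12 mm more gave about 5°. Next I'll add a sharper angle measure (ball centroid ray cast onto the x=0 plane) and keep creeping.

Call:
{"op": "carry_out", "data": {"steps": [[[0.001,0,0.004],0,1],[[0.002,0,0.008],0,1],[[0.002,0,0.008],0,1]]}}

```text
time: 7.6
tool_pos: [0.5612, -0.1987, 0.1928]
ee_rot: [-3.141, -0.0, 1.441]
wrist_force: [0.5, -0.3, 0.8]
width: -0.0
finger_force: 0.4
```

```bash
cat >> h.py <<'E'
def ang(c0=74,w=14):
    # spoke1 ball centroid rays onto stand plane x=0; cap centre ray at its face height
    for n in('top','side'):
        s=snap(n);Q=loc(cloud(s));y,z=Q[...,1],Q[...,2]-.17;r=np.hypot(y,z);a=np.degrees(np.arctan2(-y,z))
        def ray(m):
            v,u=np.nonzero(m);b=cv2.minEnclosingCircle(np.c_[u,v].astype(np.float32))[0]
            b=(np.mean(u),np.mean(v))
            d=s['R'].T@np.linalg.solve(s['mtx'],[*b,1]);c=-s['R'].T@s['t']
            return c+d*(-((c-O)@xs)/(d@xs))
        m=(abs(Q[...,0])<.02)&(r>.116)&(r<.145)&(abs(a-c0)<w)
        if m.sum()>15 and n=='side':
            p=loc(ray(m));print(n,m.sum(),'spoke1',p.round(4),'neck deg',np.degrees(np.arctan2(-p[1],p[2]-.17))-72)
        elif m.sum()>15:  # top view: y well seen, z by mean surface
            print(n,m.sum(),'spoke1 y,z',y[m].mean(),z[m].mean(),'neck deg',np.degrees(np.arctan2(-y[m].mean(),z[m].mean()-.006))-72)
        # flat cap face: fit plane to face points
        m=(abs(Q[...,0])<.022)&(r>.100)&(r<.116)&(abs(a)<25)&(abs(y)<.045)
        if m.sum()>30:
            f=Q[m];k=np.polyfit(f[:,1],f[:,2],1);
            print(n,m.sum(),'face tilt deg',np.degrees(np.arctan(k[0])),'mean y',f[:,1].mean(),'mean z',f[:,2].mean())
E
python3 -c "
from h import *
ang();print(robot.get_obs()['wrist_force'],loc(robot.get_obs()['tool_pos']))"
```

```text
top 64 spoke1 y,z -0.12071874388143447 0.035716465476971465 neck deg 4.170864661762664
top 298 face tilt deg 4.248698991110187 mean y -0.004356632394686486 mean z 0.277907468216818
side 85 spoke1 [ 0.     -0.1146  0.1932] neck deg 6.569667929219264
side 225 face tilt deg 12.351768013399179 mean y -0.012019773328809356 mean z 0.27627111421974776
[0.12990465 0.08272353 0.3797162 ] [-0.00095815  0.09169409  0.19278724]
```

Call:
{"op": "carry_out", "data": {"steps": [[[0.001,0,0.003],0,1],[[0.001,0,0.006],0,1],[[0.001,0,0.006],0,1]]}}

```text
time: 8.07
tool_pos: [0.5613, -0.1978, 0.187]
ee_rot: [-3.141, -0.0, 1.44]
wrist_force: [0.9, 0.7, 1.3]
width: 0.0005
finger_force: 0.5
```

```bash
python3 -c "
from h import *
ang();print(robot.get_obs()['wrist_force'],loc(robot.get_obs()['tool_pos']))"
```

```text
top 66 spoke1 y,z -0.11908303305261671 0.04214460547047293 neck deg 1.1156763856349556
top 291 face tilt deg 2.5456586078119257 mean y 0.0012792030549219455 mean z 0.27822912202306255
side 84 spoke1 [-0.     -0.114   0.2005] neck deg 3.0138650674119845
side 207 face tilt deg 8.801219587524885 mean y -0.006466207201087483 mean z 0.2768691015168131
[0.16288432 0.54758013 1.36153222] [-0.00084057  0.09267913  0.1869332 ]
```

Call:
{"op": "carry_out", "data": {"steps": [[[0,0,-0.01],0,1],[[0,0,-0.04],0,1],[[0,0,-0.09],0,1],[[0,0,-0.14],0,1],[[0,0,-0.17],0,1],[[0.03,-0.05,-0.17],0,1],[[0.06,-0.1,-0.17],0,1],[[0.09,-0.15,-0.17],0,1],[[0.1,-0.18,-0.17],0,1],[[0.1,-0.18,-0.17],0,1]]}}

```text
time: 9.43
tool_pos: [0.3948, -0.0747, 0.3593]
ee_rot: [3.137, 0.001, 1.441]
wrist_force: [0.7, -1.2, -0.1]
width: 0.0003
finger_force: 0.0
```

```bash
python3 -c "
from h import *
ang();meas('6.png')
t=cv2.imread('pics/top6.png')[190:310,220:380];s=cv2.imread('pics/side6.png')[150:290,250:390]
h=np.zeros((420,800,3),np.uint8);h[:300,:400]=cv2.resize(t,(400,300));h[:400,400:]=cv2.resize(s,(400,400));cv2.imwrite('pics/c6.png',h)"
```

```text
top 65 spoke1 y,z -0.11913243407780641 0.041804960391323344 neck deg 1.2719785261662224
top 295 face tilt deg 1.7740070640522896 mean y 0.0012647023567378941 mean z 0.2780361812863745
side 84 spoke1 [-0.     -0.114   0.2005] neck deg 3.0138650674119845
side 213 face tilt deg 9.34808358016802 mean y -0.0068098044156862355 mean z 0.2767181503736386
0.065 [(-80, 21), (-70, 53), (0, 91), (10, 32), (60, 38), (70, 54), (140, 65)]
0.095 [(-80, 6), (-70, 30), (-20, 9), (-10, 206), (0, 253), (10, 63), (60, 8), (70, 39), (140, 37)]
0.118 [(-180, 36), (-170, 15), (-140, 8), (-80, 11), (-70, 86), (60, 43), (70, 104), (140, 81), (170, 47)]
-72 -68.20029661012158 [-0.00140326  0.12336063  0.21913453] 97
72 71.26429605343134 [-1.42674061e-04 -1.23021702e-01  2.10877375e-01] 147
up 2.150891402407371 [-0.00104309 -0.00344671  0.27583454] 579
```

View pics/c6.png

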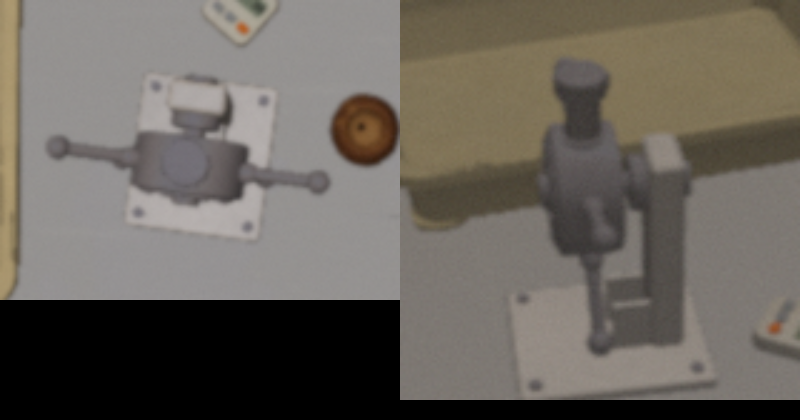

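The crop shows the neck nearly upright, with side spokes at (57,147) and (317,182) in the top crop, and the cake and timer undisturbed. The residual is about 1.5° clockwise (left/right readings −68.2/71.3, cap face tilt 1.8°). One small nudge will finish it.

Call:
{"op": "carry_out", "data": {"steps": [[[-0.03,0.05,0],0,1],[[-0.06,0.1,0],0,1],[[-0.09,0.15,0],0,1],[[-0.1,0.18,0],0,1],[[-0.1,0.18,0.05],0,1],[[-0.1,0.18,0.1],0,1],[[-0.1,0.18,0.14],0,1],[[-0.1,0.18,0.16],0,1],[[-0.1,0.18,0.168],0,1],[[-0.1,0.18,0.17],0,1]]}}

```text
time: 10.88
tool_pos: [0.5618, -0.1984, 0.1868]
ee_rot: [-3.141, 0.0, 1.44]
wrist_force: [-0.1, 0.2, -0.1]
width: 0.0006
finger_force: 0.0
```

Call:
{"op": "carry_out", "data": {"steps": [[[0,0,0.002],0,1],[[0,0,0.0035],0,1],[[0,0,0.0035],0,1]]}}

```text
time: 11.25
tool_pos: [0.5621, -0.1981, 0.1851]
ee_rot: [3.139, 0.001, 1.44]
wrist_force: [0.6, -0.2, 2.9]
width: 0.0006
finger_force: 1.0
```

```bash
python3 -c "
from h import *
ang();print(loc(robot.get_obs()['tool_pos']))"
```

```text
top 66 spoke1 y,z -0.11843036820890457 0.04416174510302755 neck deg 0.1395339647147864
top 299 face tilt deg 0.5705907072159506 mean y 0.002943323582611072 mean z 0.2780395336689085
side 84 spoke1 [-0.     -0.1147  0.2034] neck deg 1.750610099005229
side 207 face tilt deg 8.14483800438843 mean y -0.005037727037967843 mean z 0.2768472070096562
[-6.94008850e-05  9.27429983e-02  1.84891521e-01]
```

Moved about 1.2°, so it is within about half a degree of upright. I'll retreat and check.

Call:
{"op": "carry_out", "data": {"steps": [[[0,0,-0.01],0,1],[[0,0,-0.04],0,1],[[0,0,-0.09],0,1],[[0,0,-0.14],0,1],[[0,0,-0.17],0,1],[[0.03,-0.05,-0.17],0,1],[[0.06,-0.1,-0.17],0,1],[[0.09,-0.15,-0.17],0,1],[[0.1,-0.18,-0.17],0,1],[[0.1,-0.18,-0.17],0,1]]}}

```text
time: 12.6
tool_pos: [0.3946, -0.0745, 0.3556]
ee_rot: [3.138, 0.001, 1.441]
wrist_force: [0.2, -0.1, 0.1]
width: 0.0008
finger_force: 0.0
```

```bash
python3 -c "
from h import *
ang();meas('7.png')
a=cv2.imread('pics/top0.png').astype(int);b=cv2.imread('pics/top7.png').astype(int)
for n,(u,v) in dict(cake=(366,241),tape=(413,313),timer=(316,193)).items(): print(n,abs(a-b)[v-22:v+22,u-14:u+14].mean())"
```

```text
top 66 spoke1 y,z -0.11836391736596547 0.044346877414110496 neck deg 0.049003867937173595
top 297 face tilt deg 1.3086941414910596 mean y 0.003199990386860636 mean z 0.2782728511886943
side 84 spoke1 [-0.     -0.1146  0.2036] neck deg 1.670051772144049
side 210 face tilt deg 9.827129383147348 mean y -0.0049679386532920445 mean z 0.27671554194037606
0.065 [(-80, 28), (-70, 46), (-10, 8), (0, 104), (10, 21), (60, 62), (70, 28), (140, 62)]
0.095 [(-80, 19), (-70, 18), (-20, 19), (-10, 218), (0, 253), (10, 40), (60, 24), (70, 24), (140, 39), (170, 4)]
0.118 [(-180, 35), (-170, 10), (-150, 4), (-140, 5), (-80, 27), (-70, 62), (60, 69), (70, 79), (140, 79), (170, 48)]
-72 -69.29523164716105 [-0.00106489  0.12390033  0.21645548] 89
72 70.35444367795924 [-1.93694226e-04 -1.22664992e-01  2.13043399e-01] 148
up 1.3700414447642388 [-0.00123187 -0.00186855  0.27581029] 582
cake 4.565205627705628
tape 5.633116883116883
timer 6.0311147186147185
```

Upright to within about 0.5°, and the cake, timer and tape are unmoved (only image noise). Handing in.

```bash
python3 -c "
from bench import robot
print(robot.close_job())"
```

```text
the job is handed in; nothing more can be done
None
```

The drum's filler neck now points straight up, within about 1° by the camera measurements; I turned it by pushing two plain spokes, left the cake, timer and tape unmoved, and handed the job in with the arm clear at about 13 s.

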